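Hold the band tensioner back on the rolling head

TASK

The band on the rolling head is about to be changed. Lift the steel stop sleeve straight up off its peg, where it blocks the swing of the sprung tensioner arm, and set it down in the parts tray without dropping it; then push the tensioner arm back by its upright black handle, past the click of its ratchet and on as far as it goes, and finish while still holding it fully back against its spring. Leave the other things on the bench where they are.

Things in the scene. Friction and masses are not known exactly. Their poses are not given: they have to be found in the camera images.
- machine: rolling head, fixed: grey base plate 300 (x) x 280 (y) x 12 mm, origin under the plate's centre, z up. On it, machine x, y in mm: stop peg (-29, -11), arm pivot (50, 0), drum (95, 95; radius 34, top at 64), guide roller (0, -112; radius 19, top at 56), green motor (100, -105; 70 x 55, top at 71), end-stop pin (-65, -85; radius 6, top at 48), pawl bar at x 97 to 118, y -58 to 3, top at 51
- pivot (a point): centre of the arm's vertical pivot, 57 mm above the bench. The arm's return spring is felt at the handle as about 6 N at joint 0, 10 N at 0.85; the ratchet adds up to some 3 N. The sleeve on the peg blocks the arm at about 0.25. The pawl clicks in at about 0.55: let go beyond it, the arm falls back to about 0.52 and stays there
- peg_top (a point): centre of the top of the fixed upright stop peg: diameter 12 mm, standing 34 mm above the base plate (top 46 mm above the bench)
- tensioner (a joint): swing of the tensioner arm about its vertical pivot, rad: 0 at rest, 0.85 fully back on its end stop; grows counter-clockwise seen from above, the handle then going towards the machine's -y side. At 0 the arm points from the pivot towards the machine's -x, leaning 0.40 rad to its +y side. Sprung towards 0
- handle (a point): middle of the upright round black handle post (diameter 18 mm) at the free end of the tensioner arm, 140 mm from the pivot axis, 100 mm above the bench; the post's top is 28 mm higher, its foot 36 mm lower on the aluminium arm (18 mm wide, 50 to 64 mm above the bench); a white idler roller (radius 20 mm) hangs below
- sleeve: loose plain steel stop sleeve, a tube of outer diameter 30 mm, bore 16 mm, 85 mm tall, about 0.16 kg, upright on the stop peg, its lower end on the base plate (12 mm above the bench) and its top at 97 mm; origin at the centre of its lower end, z along the tube
- sleeve_mid (a point): the middle of the sleeve, on its axis, 42.5 mm from either end
- tray: dark steel parts tray, open on top, fixed, empty: 150 (x) x 120 (y) mm outside, 35 mm high, walls 4 mm, floor 4 to 5 mm thick; origin at the centre of its underside
- mould: black plastic cigar mould with six ribs, 190 x 110 x 30 mm, bystander, loose
- spare_roller: white idler roller standing upright, diameter 40 mm, 40 mm tall, bystander, loose
- wrench: steel wrench 150 mm long, lying flat, bystander, loose
- lighter: blue lighter 75 x 24 x 13 mm, bystander, loose
- shaker: grey drink bottle with orange cap, diameter 76 mm, 170 mm tall, bystander, loose
- ashtray: green glass dish, diameter 110 mm, 30 mm high, bystander, loose
- glue_jar: amber jar with white cap, diameter 56 mm, 70 mm tall, bystander, loose
Things that resemble listed ones, but are neither listed nor needed, are in the scene too. What is shaped like the tray but yellow is not meant.

How it is judged:
On the way, in this order (a step that is already met when the one before it is completed fails the run):
1. the sleeve is off its peg and lies or stands in the tray, let go, with the arm not yet past the click (x of sleeve_mid in the frame of tray between -0.07 and 0.07 m and y of sleeve_mid in the frame of tray between -0.055 and 0.055 m and height (world z) of sleeve_mid below 0.056 m and linear speed of sleeve below 0.05 m/s and contact force between sleeve and the arm below 0.1 N and contact force between sleeve and the fingers below 0.1 N and value of joint tensioner below 0.5 rad), for 0.2 s.
2. the tensioner arm is pushed back past its click (value of joint tensioner above 0.6 rad), for 0.2 s.
At the end, for the whole second after the job is handed in: the robot holds the tensioner arm beyond 0.72 rad (end stop 0.85), pressing on it with more than 4 N, while the sleeve rests in the tray with its middle inside the walls and less than 56 mm above the bench (value of joint tensioner above 0.72 rad and (contact force between tensioner and the fingers above 4 N or contact force between tensioner and the arm above 4 N) and x of sleeve_mid in the frame of tray between -0.07 and 0.07 m and y of sleeve_mid in the frame of tray between -0.055 and 0.055 m and height (world z) of sleeve_mid below 0.056 m and linear speed of sleeve below 0.05 m/s); the arm keeps its last pose, push and grip.
It fails at once if the sleeve is dropped or thrown (falls free faster than 0.7 m/s, about 25 mm) (contact force between sleeve and anything else below 0.01 N and linear speed of sleeve above 0.7 m/s).
It fails at once if another thing on the bench is moved more than 40 mm (distance of any of mould, spare_roller, wrench, lighter, shaker, ashtray, glue_jar from where it was at the start of the episode above 0.04 m).
It also fails if it takes over 54 s, if anything falls off the work surface, if the arm or the gripper's body presses on something with over 40 N, if the wrist force passes 120 N, or if a joint passes its speed limit or range.

ROBOT

A 7-joint arm with a two-finger parallel gripper is mounted at the origin on the work surface. World frame = base frame: x ahead of the robot, y to its left, z up, the work surface at z = 0. Lengths are in m, angles in rad, forces in N, time in s.
With the tool pointing down it reaches from about 0.4 to 0.875 m from the base axis. Payload 19.3 kg.
Tool frame: the origin (TCP) lies on the centre line of the jaws, within the pads' length; the fingertips stand 19 mm ahead of it and the grasp point (between the pads) is the TCP; z points along the fingers, y is the line along which they close (so a half turn about z gives the same grasp; the last joint's range is limited). The gripper opens to 85 mm and grips with 20 to 120 N. Pads are 22 mm wide; open, the fingers measure 114 mm over their backs; the gripper's body (76 mm by 85 mm) begins 54 mm behind the grasp point. The pads swing forward as they close: fully open they stand 13 mm farther back than shut.
Start: joints at [1.143, 0.521, -0.036, 1.599, 0.021, 1.021, -0.113], TCP at [0.219, -0.585, 0.25] pointing down, gripper open.
Joint ranges: [-2.91, 2.91], [-0.3, 2.13], [-1.5, 1.42], [0.17, 2.43], [-1.26, 4.41], [0.16, 1.93], [-2.52, 2.52]. Speed limits (rad/s): [1.89, 1.89, 2.39, 2.39, 3.01, 3.01, 3.01].

INTERFACE

Orientations are given as a unit quaternion [w, x, y, z].
In Python, from plant import ctrl, imaging, spotter gives the robot as it stands.
- The arm moves only by the tool jog_arm, never from a script. Its argument "deltas" is a list of rows, each a list of 7 numbers: the turn, a rotation vector about the tool's x, y, z in degrees, then the shift along the tool's x, y, z in m, then the finger opening in m, from 0 to 0.0854. In form: [[ax, ay, az, x, y, z, jaw], ...]. A call has 1 to 5 rows; each row shifts and turns the commanded pose from where the row before left it, along the tool's axes as they then stand; what a row does not reach is not made up. A row lasts 1/8 s, in which the tool goes at most 62.5 mm and 10.7 degrees, less where a joint would pass 70% of its speed; a pose out of reach is approached as far as the arm can. A call is refused whole if a number of a shift passes 0.0625 or a number of a turn 10.7, either way. A call with a gripper value outside its range is refused whole. The fingers move at their own pace and stop on an object; "newtons" is the grip in N (left out, the last holds). Time passes only in rows, so rows that do not move let the fingers close. It gives the time, the measured TCP pose, the force, the opening and the grip force at its end, in the units of the state.
- ctrl.observe(): the state, without advancing time (a new reading comes with each control period).
- imaging.snapshot(name): name is "scene" or "top"; returns a dict with "img" (480x640x3 uint8, blue, green, red), "z_map" (480x640 float32, m along the optical axis (not along the pixel's ray), 0 where there is no reading), "fx", "fy", "cx", "cy" (pixels), "rvec" (rotation vector, rad) and "tvec" (3), from world to camera coordinates, as OpenCV has them. Camera axes: x right, y down, z forward; pixel columns grow to the right and rows downward; lengths in m; the calibration is good to about 2 mm. A picture is of the moment at which its call begins.
- ctrl.sign_off(): hands the job in; it is judged then, once.
Trained networks look in a picture, given as the dict that the camera call returned (one of the last four; its "shot" number tells which), for a name from the list of things; names that differ only in an ending like _2 or _b are one class to them, and where a whole thing is asked for, a point or a joint stands for the part that bears it (a point fixed in the world has none). Each returns a list of dicts, best first, with "conf" (0 to 1); they miss things now and then, are a little off and sometimes report something else, mostly with a low value. They report only what shows in the picture. A call takes as long as a camera call. They do not tell look-alikes from the thing itself.
- spotter.cut_out(label, picture): "region" (480x640 bool, what is visible of it) and "box" ([left, top, right, bottom] in pixels, round what is visible of it).
- spotter.spot_point(label, picture): "xy" ([column, row] in pixels: a listed point, or the origin of a listed thing).
The state is a dict: "time": time; "joints": joint angles; "joint_velocities": joint speeds; "joint_efforts": joint torques, N m; "position": TCP position; "tool_rot": TCP orientation; "wrist_force": force on the tool from outside, world axes, zero at the start; "torque": the same for the moment, N m; "opening": finger opening in m; "grip_force": force on a finger pad.
Only numpy, scipy, OpenCV 4.12 (cv2) and the standard library are available. Lean on these libraries where they do the work, as an engineer would, in place of code of your own. Each camera call takes 0.05 s, during which the arm holds its last target. There are 200 camera calls.

## Working session

There is one attempt and no reset: what is moved stays moved. The work goes in short steps, Python scripts to look and compute and a tool call to move; the robot and the scene stay as the last step left them, time stands still between calls to the robot, and variables do not carry over. Pictures are saved under pics/ and viewed, at most 10 in all, crops included, and the job is handed in when it is done.

Besides the shell and the picture viewer there is one more tool, called in YAML: its name, and indented under it one key for each argument. jog_arm: Moves the arm, as the interface text tells. Its arguments: {"type":"object","properties":{"deltas":{"type":"array"},"newtons":{"type":"number"}},"required":["deltas"]}

```bash
mkdir -p pics; ls; cat > h.py <<'E'
import numpy as np, cv2
from plant import ctrl, imaging, spotter
def snap(n):
    p=imaging.snapshot(n); p['R']=cv2.Rodrigues(np.array(p['rvec'],float))[0]; p['t']=np.array(p['tvec'],float).ravel(); return p
def ray(p,xy):
    d=np.array([(xy[0]-p['cx'])/p['fx'],(xy[1]-p['cy'])/p['fy'],1.])
    return -p['R'].T@p['t'], p['R'].T@d
def at_z(p,xy,z):
    o,d=ray(p,xy); return o+d*(z-o[2])/d[2]
def tri(p,a,q,b):
    o1,d1=ray(p,a);o2,d2=ray(q,b)
    s=np.linalg.lstsq(np.c_[d1,-d2],o2-o1,rcond=None)[0]
    x,y=o1+s[0]*d1,o2+s[1]*d2
    return (x+y)/2,np.linalg.norm(x-y)
def cloud(p):
    v,u=np.mgrid[:480,:640]; z=p['z_map']
    c=np.stack([(u-p['cx'])/p['fx']*z,(v-p['cy'])/p['fy']*z,z],-1)
    return (c-p['t'])@p['R']
E
python3 - <<'E'
from h import *
np.set_printoptions(precision=4,suppress=True)
s=ctrl.observe(); print(s)
P={n:snap(n) for n in('scene','top')}
for n,p in P.items():
    cv2.imwrite(f'pics/{n}0.png',p['img']); print(n,-p['R'].T@p['t'])
for l in ['pivot','peg_top','handle','sleeve_mid','sleeve','tray','machine']:
    r={n:spotter.spot_point(l,p) for n,p in P.items()}
    for n in r: print(l,n,[(np.round(d['xy'],1),round(d['conf'],2)) for d in r[n][:3]])
    if all(r.values()): print('   ',*tri(P['scene'],r['scene'][0]['xy'],P['top'],r['top'][0]['xy']))
E
```

```text
pics
{'time': 0.0, 'joints': array([ 1.1428,  0.522 , -0.0363,  1.6   ,  0.0212,  1.0211, -0.1128]), 'joint_velocities': array([-0.0001, -0.0006,  0.0001,  0.001 ,  0.0007,  0.001 , -0.0013]), 'joint_efforts': array([  0.0002, -92.7111,   1.9795, -36.9937,   0.0178,   0.0082,
        -0.    ]), 'position': array([ 0.2187, -0.5851,  0.2497]), 'tool_rot': array([-0.0005,  0.984 ,  0.1779, -0.0001]), 'wrist_force': array([-0.2946, -0.4387, -0.2519]), 'torque': array([ 0.0691, -0.0233,  0.001 ]), 'grip_force': 0.0, 'opening': 0.08537333083746224}
scene [1.2686 0.4779 0.7776]
top [ 0.3864 -0.0306  1.6015]
pivot scene [(array([300.6, 291.2]), 0.59)]
pivot top [(array([303.6, 180.7]), 0.67), (array([302.2, 211.8]), 0.37)]
    [0.6506 0.0246 0.07  ] 0.000994646678482877
peg_top scene [(array([321.4, 280.3]), 0.97)]
peg_top top [(array([303.7, 210. ]), 0.93)]
    [0.5683 0.0267 0.0448] 0.004466885609383607
handle scene [(array([354.5, 268.1]), 0.6)]
handle top [(array([273.1, 224.9]), 0.58)]
    [0.5253 0.1036 0.0901] 0.012839553934436204
sleeve_mid scene [(array([317.3, 275.5]), 0.54)]
sleeve_mid top [(array([304.4, 206.4]), 0.41), (array([275.2, 225. ]), 0.32)]
    [0.5773 0.0224 0.0647] 0.0008416320460107974
sleeve scene [(array([321.8, 289. ]), 0.52), (array([457.8, 406.7]), 0.43), (array([175.1, 266.7]), 0.23)]
sleeve top [(array([302.8, 212.2]), 0.55), (array([472.4, 193.7]), 0.25)]
    [0.5662 0.0289 0.0152] 0.001101500071567989
tray scene [(array([455.4, 257.5]), 0.91), (array([450.8, 313. ]), 0.73)]
tray top [(array([217.9, 326.7]), 0.82), (array([204. , 254.1]), 0.62)]
    [0.2326 0.2707 0.0061] 0.016356955055638295
machine scene [(array([312.6, 297.8]), 0.98)]
machine top [(array([300.3, 203.2]), 0.95), (array([274.4, 223.5]), 0.72)]
    [0.5974 0.0306 0.0099] 0.012930692409163901
```

View pics/top0.png

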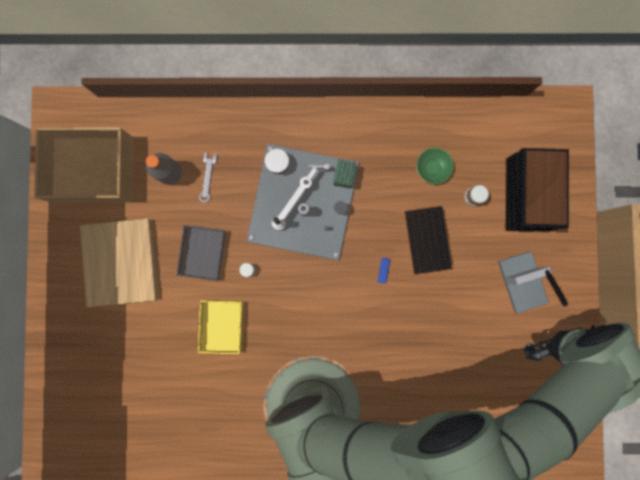

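View pics/scene0.png

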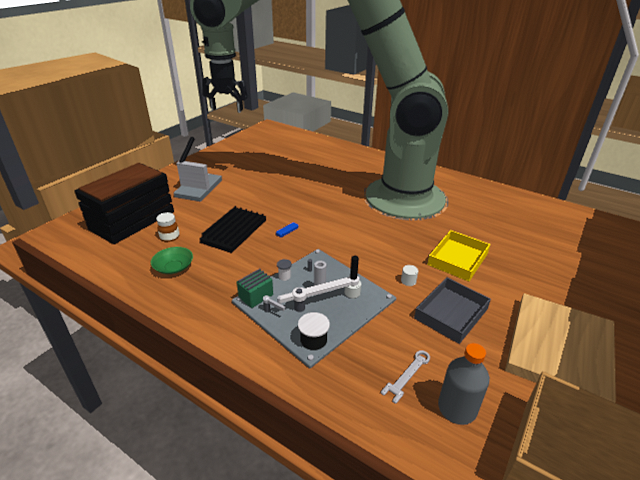

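The top view shows the sleeve at about (304,208), the handle at (277,224), the dark tray at (202,253) and the spare roller at (247,270). The scene view has the sleeve at (320,270), the handle at (354,268) and the tray at (452,309). Next I'll refine these with the masks and depth.

```bash
python3 - <<'E'
from h import *
np.set_printoptions(precision=4,suppress=True)
P={n:snap(n) for n in('scene','top')}
for n,p in P.items():
    C=cloud(p); print(n,'f',p['fx'])
    for l in ['sleeve','handle','machine','tray','spare_roller']:
        for d in spotter.cut_out(l,p)[:2]:
            m=d['region']&(p['z_map']>0); c=C[m]
            if len(c)==0: continue
            print(l,round(d['conf'],2),d['box'],len(c),'med',np.median(c,0),'z hi',np.percentile(c[:,2],[2,98]))
            if l=='sleeve':
                t=c[c[:,2]>.09]; print('  toppts',len(t),t.mean(0) if len(t) else '',t.min(0) if len(t) else '',t.max(0) if len(t) else '')
                (ctr,r)=cv2.minEnclosingCircle(t[:,:2].astype(np.float32)) if len(t)>3 else (0,0);print('  circ',ctr,r)
            if l in('tray',):
                print('  rect',cv2.minAreaRect(c[:,:2].astype(np.float32)), 'rim', cv2.minAreaRect(c[c[:,2]>.028][:,:2].astype(np.float32)) if (c[:,2]>.028).sum()>4 else '')
            if l=='handle':
                for a,b in((.07,.09),(.09,.11),(.11,.126),(.126,.14)):
                    t=c[(c[:,2]>a)&(c[:,2]<b)]; print('  ',a,len(t),t.mean(0) if len(t) else '')
            if l=='machine':
                t=c[c[:,2]<.02]; print('  plate',cv2.minAreaRect(t[:,:2].astype(np.float32)))
for l in ['handle','pivot','peg_top','machine']:
    print(l,[at_z(P[n],spotter.spot_point(l,P[n])[0]['xy'],z) for n in P for z in [dict(handle=.1,pivot=.057,peg_top=.046,machine=0)[l]] if spotter.spot_point(l,P[n])])
for n,(u,v,s) in dict(scene=(330,280,6),top=(295,205,6)).items():
    i=P[n]['img'][v-50:v+50,u-66:u+66]; cv2.imwrite(f'pics/c_{n}.png',cv2.resize(i,None,fx=6,fy=6,interpolation=cv2.INTER_CUBIC))
E
```

```text
scene f 444.8318537066535
sleeve 0.6 [317.2, 258.8, 323.4, 284.7] 277 med [0.5803 0.0297 0.079 ] z hi [0.0424 0.0978]
  toppts 84 [0.5732 0.0255 0.095 ] [0.5586 0.0097 0.0902] [0.5872 0.0393 0.0993]
  circ (0.5730631947517395, 0.023802638053894043) 0.016147585585713387
handle 0.59 [276.4, 257.2, 364.4, 307.1] 1179 med [0.5745 0.0699 0.0619] z hi [0.0101 0.1265]
   0.07 65 [0.5713 0.0795 0.0773]
   0.09 52 [0.5411 0.1014 0.0999]
   0.11 39 [0.5407 0.102  0.1186]
   0.126 26 [0.5369 0.0992 0.1279]
machine 0.76 [230.1, 248.1, 397.2, 366.2] 10464 med [0.6438 0.0484 0.0126] z hi [0.0063 0.0719]
  plate ((0.5861656665802002, 0.009808436036109924), (0.32830774784088135, 0.32474958896636963), 78.1760482788086)
tray 0.9 [424.8, 229.6, 491.4, 278.5] 1935 med [0.226  0.269  0.0076] z hi [0.0007 0.0356]
  rect ((0.2089270055294037, 0.2706544101238251), (0.1212802529335022, 0.20931470394134521), 87.75055694580078) rim ((0.23435914516448975, 0.2692974805831909), (0.1200842559337616, 0.15542910993099213), 88.15306854248047)
tray 0.78 [412.8, 276.7, 490.8, 342.5] 3010 med [0.4453 0.3272 0.0056] z hi
[... 1259 characters left out ...]
2, 228.7, 230.1, 284.5] 2285 med [0.4467 0.3321 0.0053] z hi [-0.0032  0.0376]
  rect ((0.4472346007823944, 0.3338225483894348), (0.13304299116134644, 0.15794333815574646), 81.82037353515625) rim ((0.4464905261993408, 0.32887598872184753), (0.12191296368837357, 0.14969782531261444), 82.03705596923828)
spare_roller 0.46 [240.1, 261.9, 253.0, 276.7] 178 med [0.3959 0.1893 0.0386] z hi [-0.0016  0.0461]
handle [array([0.5417, 0.102 , 0.1   ]), array([0.5218, 0.0986, 0.1   ])]
pivot [array([0.637 , 0.0109, 0.057 ]), array([0.6543, 0.0209, 0.057 ])]
peg_top [array([0.5629, 0.024 , 0.046 ]), array([0.5653, 0.0241, 0.046 ])]
machine [array([ 0.3957, -0.2112,  0.    ]), array([0.6  , 0.038, 0.   ])]
```

View pics/c_scene.png

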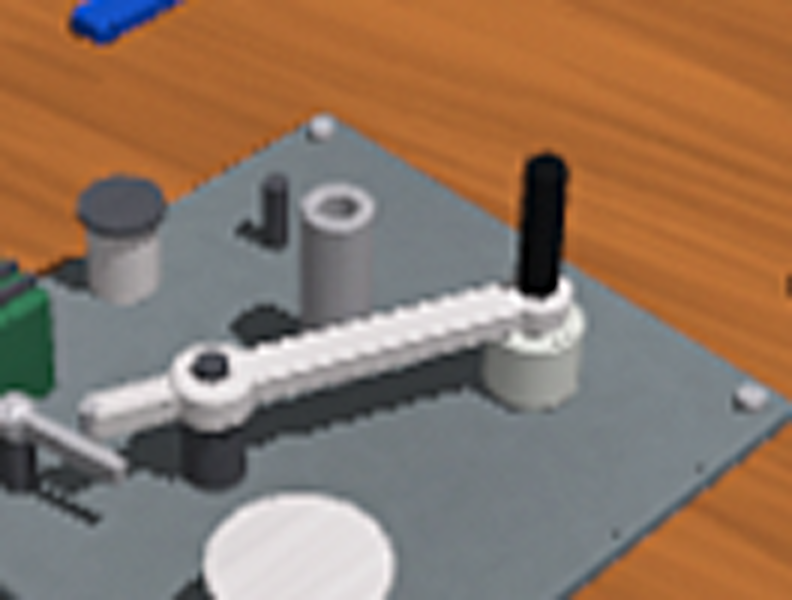

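View pics/c_top.png

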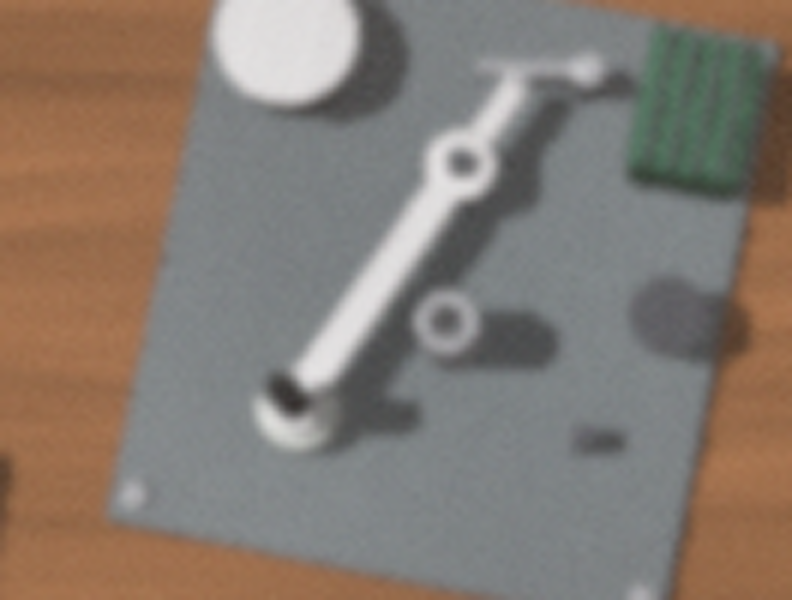

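The scene crop shows the sleeve's ring top at (338,207) and the handle top at (546,160), both in crop pixels. In the top crop the ring is at (446,322) and the pivot at (461,162). I'll triangulate from these and start the transit.

```bash
cat > w.py <<'E'
from h import *
from scipy.spatial.transform import Rotation as Ro
import sys
# usage: w.py x y z [yaw of tool y, deg] -> remaining shift in tool axes
np.set_printoptions(precision=4,suppress=True)
s=ctrl.observe(); q=s['tool_rot']; R=Ro.from_quat(np.r_[q[1:],q[0]])
g=np.array(list(map(float,sys.argv[1:4])))
print('t',s['time'],'pos',s['position'],'shift',R.inv().apply(g-s['position']),'F',s['wrist_force'],'j',s['joints'])
Y=np.degrees(np.arctan2(*R.as_matrix()[[1,0],1]))%360; print('yaw_y',Y,'z',R.as_matrix()[:,2])
E
python3 - <<'E'
from h import *
P={n:snap(n) for n in('scene','top')}
c=lambda n,x,y:((x+.5)/6-.5+dict(scene=264,top=229)[n],(y+.5)/6-.5+dict(scene=230,top=155)[n])
for k,a,b in (('ring',(338,207),(446,322)),('pivot',(211,366),(461,162)),('handle top',(546,162),(284,391))):
    print(k,tri(P['scene'],c('scene',*a),P['top'],c('top',*b)))
M=lambda x,y,th=np.radians(-11.65):np.array([.600+x*np.cos(th)-y*np.sin(th),.032+x*np.sin(th)+y*np.cos(th)])
print(M(-.029,-.011),M(.05,0))
for j in (0,.2,.4,.6,.72,.8,.85):a=np.pi-.4+j;print(j,M(.05+.14*np.cos(a),.14*np.sin(a)))
E
```

```text
ring (array([0.56862569, 0.02483655, 0.095875  ]), np.float64(0.0007260480833355103))
pivot (array([0.64882758, 0.01885306, 0.06755901]), np.float64(0.0004270549185599605))
handle top (array([0.53287081, 0.09814303, 0.12827648]), np.float64(0.0002441182640638419))
[0.56937616 0.02708265] [0.64896997 0.02190337]
0 [0.53368693 0.10133774]
0.2 [0.52020374 0.07685114]
0.4 [0.51185405 0.05017394]
0.6 [0.50897075 0.02236968]
0.72 [0.50992171 0.00560672]
0.8 [ 0.51166877 -0.00545316]
0.85 [ 0.51320761 -0.01228117]
```

jog_arm:
  deltas:
    - [0, 0, 8.5, 0, 0, 0, 0.06]
    - [0, 0, 8.5, 0, 0, 0, 0.06]
    - [0, 0, 8.5, 0, 0, 0, 0.06]
    - [0, 0, 0, 0.023, -0.049, 0, 0.06]
    - [0, 0, 0, 0.023, -0.049, 0, 0.06]

```text
time: 2.92
position: [0.2737, -0.4906, 0.2501]
tool_rot: [-0.0, 0.999, -0.044, 0.0]
wrist_force: [1.1, -0.3, -0.8]
opening: 0.0599
grip_force: 0.0
```

jog_arm:
  deltas:
    - [0, 0, 0, 0.023, -0.049, 0, 0.06]
    - [0, 0, 0, 0.023, -0.049, 0, 0.06]
    - [0, 0, 0, 0.023, -0.049, 0, 0.06]
    - [0, 0, 0, 0.023, -0.049, 0, 0.06]
    - [0, 0, 0, 0.023, -0.049, 0, 0.06]

```text
time: 3.55
position: [0.4099, -0.2562, 0.2506]
tool_rot: [0.0, 0.999, -0.044, 0.0]
wrist_force: [1.5, -0.6, -0.3]
opening: 0.06
grip_force: 0.0
```

jog_arm:
  deltas:
    - [0, 0, 0, 0.023, -0.049, 0, 0.06]
    - [0, 0, 0, 0.023, -0.049, 0, 0.06]
    - [0, 0, 0, 0.023, -0.049, 0, 0.06]
    - [0, 0, 0, 0.023, -0.049, 0, 0.06]
    - [0, 0, 0, 0, 0, 0, 0.06]

```text
time: 4.18
position: [0.5193, -0.0665, 0.2502]
tool_rot: [-0.001, 0.999, -0.041, 0.0]
wrist_force: [-0.7, -0.9, 0.6]
opening: 0.0597
grip_force: 0.0
```

```bash
python3 w.py 0.571 0.025 0.2
```

```text
t 4.175 pos [ 0.5193 -0.0665  0.2502] shift [ 0.044  -0.0954  0.0503] F [-0.7318 -0.9266  0.5623] j [ 0.1139  0.3629 -0.1276  1.8619  0.0551  0.9196 -1.6913]
yaw_y 265.3201304236616 z [ 0.0006  0.0014 -1.    ]
```

jog_arm:
  deltas:
    - [0, 0, 0, 0.014, -0.032, 0.02, 0.06]
    - [0, 0, 0, 0.014, -0.032, 0.02, 0.06]
    - [0, 0, 0, 0.014, -0.031, 0.03, 0.06]
    - [0, 0, 0, 0, 0, 0.02, 0.06]
    - [0, 0, 0, 0, 0, 0, 0.06]

```text
time: 4.8
position: [0.5672, 0.0198, 0.1592]
tool_rot: [0.0, 0.999, -0.044, -0.001]
wrist_force: [-0.7, -0.6, 0.4]
opening: 0.0605
grip_force: 0.0
```

```bash
python3 w.py 0.569 0.0255 0.088; python3 -c "
from h import *
p=snap('scene'); C=cloud(p)
i=p['img'][190:290,254:386]; cv2.imwrite('pics/c2.png',cv2.resize(i,None,fx=6,fy=6,interpolation=cv2.INTER_CUBIC))"
```

```text
t 4.8 pos [0.5672 0.0198 0.1592] shift [ 0.0015 -0.0059  0.0712] F [-0.6671 -0.5664  0.3569] j [-0.0442  0.5479 -0.1325  1.8295  0.0989  0.7732 -1.8868]
yaw_y 264.98605744225165 z [-0.0026 -0.0006 -1.    ]
```

View pics/c2.png

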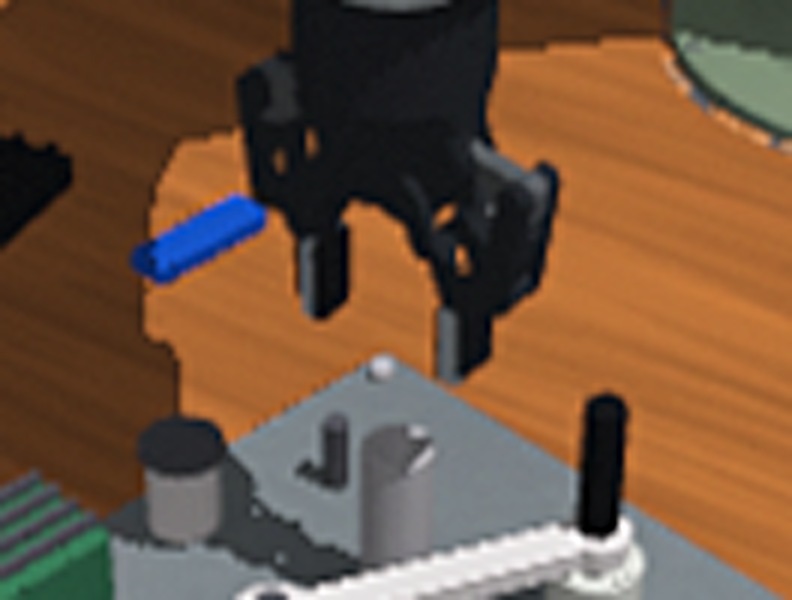

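The crop shows the open jaws above the sleeve (ring at crop (397,440)), centred to within the arm's lag. I'll let it settle and recheck.

jog_arm:
  deltas:
    - [0, 0, 0, 0, 0, 0.02, 0.06]
    - [0, 0, 0, 0, 0, 0, 0.06]
    - [0, 0, 0, 0, 0, 0, 0.06]
    - [0, 0, 0, 0, 0, 0, 0.06]

```text
time: 5.35
position: [0.5684, 0.0203, 0.1413]
tool_rot: [-0.0, 0.999, -0.044, 0.001]
wrist_force: [-0.1, 0.1, 0.0]
opening: 0.0601
grip_force: 0.0
```

```bash
python3 w.py 0.569 0.0255 0.088
```

```text
t 5.35 pos [0.5684 0.0203 0.1413] shift [ 0.0001 -0.0052  0.0533] F [-0.0834  0.1171  0.0423] j [-0.0467  0.5736 -0.1299  1.841   0.1054  0.7324 -1.8929]
yaw_y 264.9761815456426 z [ 0.0012  0.0001 -1.    ]
```

jog_arm:
  deltas:
    - [0, 0, 0, 0, -0.005, 0.02, 0.06]
    - [0, 0, 0, 0, 0, 0.02, 0.06]
    - [0, 0, 0, 0, 0, 0.013, 0.06]
    - [0, 0, 0, 0, 0, 0, 0.06]
    - [0, 0, 0, 0, 0, 0, 0.06]
  newtons: 40

```text
time: 5.98
position: [0.5688, 0.0254, 0.088]
tool_rot: [-0.0, 0.999, -0.044, 0.0]
wrist_force: [-0.2, 0.1, 0.2]
opening: 0.06
grip_force: 0.0
```

jog_arm:
  deltas:
    - [0, 0, 0, 0, 0, 0, 0.035]
    - [0, 0, 0, 0, 0, 0, 0.02]
    - [0, 0, 0, 0, 0, 0, 0.02]
    - [0, 0, 0, 0, 0, 0, 0.02]
    - [0, 0, 0, 0, 0, 0, 0.02]

```text
time: 6.6
position: [0.5689, 0.0254, 0.088]
tool_rot: [-0.0, 0.999, -0.044, 0.001]
wrist_force: [-0.6, -0.5, 6.7]
opening: 0.0288
grip_force: 39.0
```

```bash
python3 w.py 0.569 0.0255 0.088
```

```text
t 6.6 pos [0.5689 0.0254 0.088 ] shift [ 0.0001 -0.0001 -0.    ] F [-0.6293 -0.4755  6.6809] j [-0.0643  0.6559 -0.1186  1.8653  0.1237  0.6263 -1.917 ]
yaw_y 264.9895707398283 z [ 0.0012  0.     -1.    ]
```

jog_arm:
  deltas:
    - [0, 0, 0, 0, 0, -0.01, 0.02]
    - [0, 0, 0, 0, 0, -0.025, 0.02]
    - [0, 0, 0, 0, 0, -0.035, 0.02]
    - [0, 0, 0, 0, 0, -0.035, 0.02]
    - [0, 0, 0, 0, 0, -0.035, 0.02]

```text
time: 7.22
position: [0.5682, 0.0254, 0.2291]
tool_rot: [-0.0, 0.999, -0.044, 0.0]
wrist_force: [-0.2, 0.6, -1.1]
opening: 0.0289
grip_force: 39.7
```

jog_arm:
  deltas:
    - [0, 0, -8, 0, 0, -0.01, 0.02]
    - [0, 0, -8, 0, 0, 0, 0.02]
    - [0, 0, -8, 0, 0, 0, 0.02]
    - [0, 0, 0, 0, 0, 0, 0.02]
    - [0, 0, 0, 0, 0, 0, 0.02]

```text
time: 7.85
position: [0.5684, 0.0253, 0.2376]
tool_rot: [0.0, 0.987, 0.163, 0.0]
wrist_force: [-0.6, -0.7, -2.3]
opening: 0.0287
grip_force: 39.7
```

```bash
python3 w.py 0.447 0.330 0.228
```

```text
t 7.85 pos [0.5684 0.0253 0.2376] shift [-0.0167 -0.3275  0.0095] F [-0.6207 -0.6978 -2.348 ] j [ 0.0269  0.4544 -0.2409  1.7561  0.1295  0.9464 -1.509 ]
yaw_y 288.8007752843956 z [ 0.0001 -0.     -1.    ]
```

jog_arm:
  deltas:
    - [0, 0, 0, -0.002, -0.025, 0, 0.02]
    - [0, 0, 0, -0.002, -0.04, 0, 0.02]
    - [0, 0, 0, -0.002, -0.045, 0, 0.02]
    - [0, 0, 0, -0.002, -0.045, 0, 0.02]
    - [0, 0, 0, -0.002, -0.045, 0, 0.02]

```text
time: 8.48
position: [0.4932, 0.2126, 0.2375]
tool_rot: [0.0, 0.987, 0.164, 0.0]
wrist_force: [-0.1, 0.4, -2.5]
opening: 0.0291
grip_force: 39.7
```

jog_arm:
  deltas:
    - [0, 0, 0, -0.002, -0.045, 0, 0.02]
    - [0, 0, 0, -0.002, -0.045, 0.01, 0.02]
    - [0, 0, 0, -0.003, -0.035, 0.02, 0.02]
    - [0, 0, 0, 0, 0, 0.02, 0.02]
    - [0, 0, 0, 0, 0, 0, 0.02]

```text
time: 9.1
position: [0.4459, 0.327, 0.1864]
tool_rot: [0.001, 0.986, 0.164, -0.001]
wrist_force: [0.4, -0.7, -0.2]
opening: 0.0289
grip_force: 39.8
```

jog_arm:
  deltas:
    - [0, 0, 0, 0, 0, 0, 0.02]
    - [0, 0, 0, 0, 0, 0, 0.02]

```text
time: 9.35
position: [0.4471, 0.327, 0.1882]
tool_rot: [-0.0, 0.986, 0.164, 0.001]
wrist_force: [-1.0, -0.5, -1.1]
opening: 0.0292
grip_force: 39.8
```

```bash
python3 w.py 0.447 0.330 0.084; python3 -c "
from h import *
p=snap('scene')
i=p['img'][230:345,390:525]; cv2.imwrite('pics/c3.png',cv2.resize(i,None,fx=4,fy=4,interpolation=cv2.INTER_CUBIC))"
```

```text
t 9.35 pos [0.4471 0.327  0.1882] shift [ 0.0007 -0.0028  0.1042] F [-1.0003 -0.4669 -1.116 ] j [-0.5131  0.4989 -0.3075  1.8391  0.1976  0.832  -2.1594]
yaw_y 288.92403595422417 z [ 0.0011  0.0006 -1.    ]
```

View pics/c3.png

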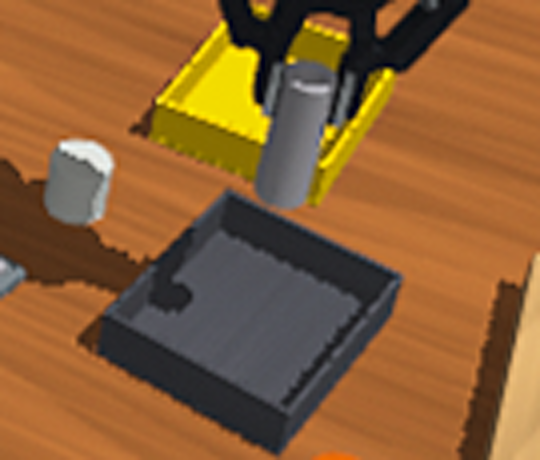

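The sleeve hangs vertically in the jaws, held at crop (290,130) above the tray, whose centre is at about (250,320). Lowering it now.

jog_arm:
  deltas:
    - [0, 0, 0, 0, -0.002, 0.03, 0.02]
    - [0, 0, 0, 0, 0, 0.03, 0.02]
    - [0, 0, 0, 0, 0, 0.03, 0.02]
    - [0, 0, 0, 0, 0, 0.011, 0.02]
    - [0, 0, 0, 0, 0, 0, 0.02]

```text
time: 10.02
position: [0.446, 0.329, 0.0865]
tool_rot: [0.0, 0.986, 0.165, -0.0]
wrist_force: [-0.2, -0.3, -1.5]
opening: 0.0289
grip_force: 39.8
```

jog_arm:
  deltas:
    - [0, 0, 0, 0, 0, 0.003, 0.02]
    - [0, 0, 0, 0, 0, 0.002, 0.02]
    - [0, 0, 0, 0, 0, 0, 0.02]

```text
time: 10.4
position: [0.4461, 0.3292, 0.0816]
tool_rot: [-0.0, 0.986, 0.165, 0.0]
wrist_force: [-0.8, -0.2, -1.5]
opening: 0.0289
grip_force: 39.8
```

```bash
python3 w.py 0.447 0.330 0.081
```

```text
t 10.4 pos [0.4461 0.3292 0.0816] shift [ 0.0012 -0.0005  0.0006] F [-0.7771 -0.1597 -1.5081] j [-0.557   0.6574 -0.2578  1.9016  0.2731  0.616  -2.2268]
yaw_y 288.99464675508233 z [ 0.0004  0.0003 -1.    ]
```

jog_arm:
  deltas:
    - [0, 0, 0, 0, 0, 0.001, 0.02]
    - [0, 0, 0, 0, 0, 0, 0.02]
    - [0, 0, 0, 0, 0, 0.001, 0.02]
    - [0, 0, 0, 0, 0, 0, 0.02]

```text
time: 10.9
position: [0.4463, 0.3292, 0.0799]
tool_rot: [-0.0, 0.986, 0.165, 0.0]
wrist_force: [-2.0, -1.2, 10.5]
opening: 0.029
grip_force: 40.9
```

Touchdown: 10 N upward. Releasing slowly.

jog_arm:
  deltas:
    - [0, 0, 0, 0, 0, -0.0005, 0.031]
    - [0, 0, 0, 0, 0, 0, 0.033]
    - [0, 0, 0, 0, 0, 0, 0.036]
    - [0, 0, 0, 0, 0, 0, 0.045]
    - [0, 0, 0, 0, 0, 0, 0.06]

```text
time: 11.52
position: [0.4459, 0.3291, 0.0798]
tool_rot: [-0.0, 0.986, 0.165, -0.0]
wrist_force: [0.7, 0.2, 0.2]
opening: 0.0593
grip_force: 0.0
```

jog_arm:
  deltas:
    - [0, 0, 0, 0, 0, 0, 0.065]
    - [0, 0, 0, 0, 0, -0.02, 0.065]
    - [0, 0, 0, 0, 0, -0.04, 0.065]
    - [0, 0, 0, 0, 0, -0.05, 0.065]
    - [0, 0, 0, 0, 0, -0.02, 0.065]

```text
time: 12.15
position: [0.4465, 0.3296, 0.2125]
tool_rot: [-0.001, 0.986, 0.165, 0.001]
wrist_force: [0.6, -0.2, -1.3]
opening: 0.065
grip_force: 0.0
```

```bash
python3 w.py 0.530 0.104 0.21; python3 -c "
from h import *
p=snap('scene')
i=p['img'][230:345,330:525]; cv2.imwrite('pics/c4.png',cv2.resize(i,None,fx=4,fy=4,interpolation=cv2.INTER_CUBIC))"
```

```text
t 12.15 pos [0.4465 0.3296 0.2125] shift [0.0055 0.2405 0.0023] F [ 0.6409 -0.2305 -1.2699] j [-0.5072  0.4687 -0.3197  1.8162  0.1853  0.8826 -2.1518]
yaw_y 288.988377610558 z [ 0.0025  0.002  -1.    ]
```

View pics/c4.png

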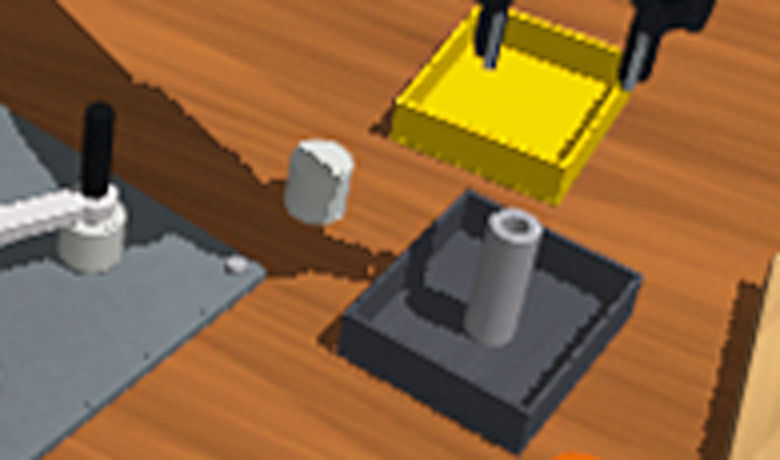

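The sleeve is standing in the dark tray, with its top at crop (515,225), and it has been let go. Moving on to the handle.

jog_arm:
  deltas:
    - [0, 0, 0, 0.001, 0.035, 0, 0.065]
    - [0, 0, 0, 0.002, 0.05, 0, 0.065]
    - [0, 0, 0, 0.002, 0.055, 0, 0.065]
    - [0, 0, 0, 0.001, 0.055, 0, 0.065]
    - [0, 0, 0, 0.001, 0.05, 0, 0.065]

```text
time: 12.82
position: [0.5327, 0.0977, 0.2096]
tool_rot: [0.0, 0.986, 0.165, -0.0]
wrist_force: [0.1, -0.1, 0.4]
opening: 0.0651
grip_force: 0.0
```

jog_arm:
  deltas:
    - [0, 0, 10, 0, 0, 0, 0.065]
    - [0, 0, 10, 0, 0, 0, 0.065]
    - [0, 0, 8, 0, 0, 0, 0.065]
    - [0, 0, 0, 0, 0, 0, 0.065]
    - [0, 0, 0, 0, 0, 0, 0.065]

```text
time: 13.45
position: [0.5322, 0.0998, 0.2096]
tool_rot: [0.0, 0.997, -0.077, -0.0]
wrist_force: [-0.4, -0.9, -0.4]
opening: 0.0649
grip_force: 0.0
```

```bash
python3 w.py 0.5335 0.100 0.105
```

```text
t 13.45 pos [0.5322 0.0998 0.2096] shift [ 0.0012 -0.0004  0.1046] F [-0.3554 -0.9003 -0.4217] j [-0.1752  0.4425 -0.1596  1.857   0.0908  0.8493 -2.1041]
yaw_y 261.2004130291375 z [-0.0002 -0.0001 -1.    ]
```

jog_arm:
  deltas:
    - [0, 0, 0, 0.001, 0, 0.03, 0.065]
    - [0, 0, 0, 0, 0, 0.035, 0.065]
    - [0, 0, 0, 0, 0, 0.03, 0.065]
    - [0, 0, 0, 0, 0, 0.01, 0.065]
    - [0, 0, 0, 0, 0, 0, 0.065]

```text
time: 14.08
position: [0.5333, 0.0995, 0.1048]
tool_rot: [0.0, 0.997, -0.078, -0.0]
wrist_force: [-0.2, -0.4, 0.4]
opening: 0.0648
grip_force: 0.0
```

jog_arm:
  deltas:
    - [0, 0, 0, 0, 0, 0, 0.03]
    - [0, 0, 0, 0, 0, 0, 0.01]
    - [0, 0, 0, 0, 0, 0, 0.01]
    - [0, 0, 0, 0, 0, 0, 0.01]
    - [0, 0, 0, 0, 0, 0, 0.01]
  newtons: 40

```text
time: 14.7
position: [0.5336, 0.0994, 0.1056]
tool_rot: [0.0, 0.997, -0.079, 0.0]
wrist_force: [-1.9, -1.1, 8.5]
opening: 0.0172
grip_force: 38.7
```

```bash
python3 - <<'E'
from h import *
from scipy.spatial.transform import Rotation as Ro
s=ctrl.observe();q=s['tool_rot'];R=Ro.from_quat(np.r_[q[1:],q[0]])
print(s['position'],s['wrist_force'],s['opening'],s['grip_force'])
M=lambda x,y,th=np.radians(-11.65):np.array([.600+x*np.cos(th)-y*np.sin(th),.032+x*np.sin(th)+y*np.cos(th),0])
H=[M(.05+.14*np.cos(np.pi-.4+j),.14*np.sin(np.pi-.4+j)) for j in np.arange(0,.86,.085)]
print(H[0]); print(np.round(R.inv().apply(np.diff(H,axis=0)),4))
E
```

```text
[0.53360363 0.09935841 0.10555161] [-1.86470149 -1.12099244  8.4854169 ] 0.017234499263092687 38.721524477005005
[0.53368693 0.10133774 0.        ]
[[-0.0047  0.0109 -0.    ]
 [-0.0037  0.0113 -0.    ]
 [-0.0028  0.0116 -0.    ]
 [-0.0018  0.0118 -0.    ]
 [-0.0008  0.0119 -0.    ]
 [ 0.0003  0.0119 -0.    ]
 [ 0.0013  0.0118  0.    ]
 [ 0.0023  0.0117  0.    ]
 [ 0.0032  0.0114  0.    ]
 [ 0.0042  0.0111  0.    ]]
```

jog_arm:
  deltas:
    - [0, 0, 0, -0.0047, 0.011, 0, 0.01]
    - [0, 0, 0, -0.0037, 0.0113, 0, 0.01]
    - [0, 0, 0, -0.0028, 0.0116, 0, 0.01]
    - [0, 0, 0, -0.0018, 0.0118, 0, 0.01]
    - [0, 0, 0, -0.0008, 0.0119, 0, 0.01]

```text
time: 15.32
position: [0.5096, 0.0471, 0.1053]
tool_rot: [-0.001, 0.997, -0.077, -0.001]
wrist_force: [-8.2, 16.0, 11.4]
opening: 0.0167
grip_force: 40.2
```

jog_arm:
  deltas:
    - [0, 0, 0, 0.0003, 0.0119, 0, 0.01]
    - [0, 0, 0, 0.0013, 0.0118, 0, 0.01]
    - [0, 0, 0, 0.0023, 0.0117, 0, 0.01]
    - [0, 0, 0, 0.0032, 0.0114, 0, 0.01]
    - [0, 0, 0, 0, 0, 0, 0.01]

```text
time: 15.95
position: [0.5095, -0.0017, 0.105]
tool_rot: [-0.001, 0.997, -0.078, -0.001]
wrist_force: [-8.8, 11.7, 8.2]
opening: 0.0171
grip_force: 39.8
```

```bash
python3 w.py 0.5132 -0.0128 0.105
```

```text
t 15.95 pos [ 0.5095 -0.0017  0.105 ] shift [0.0053 0.0104 0.    ] F [-8.8481 11.6863  8.1853] j [-0.001   0.5608 -0.148   2.0109  0.1411  0.5806 -1.9719]
yaw_y 261.05210966527727 z [-0.0014  0.0011 -1.    ]
```

jog_arm:
  deltas:
    - [0, 0, 0, 0.002, 0.005, 0, 0.01]
    - [0, 0, 0, 0.002, 0.004, 0, 0.01]
    - [0, 0, 0, 0, 0, 0, 0.01]
    - [0, 0, 0, 0, 0, 0, 0.01]

```text
time: 16.45
position: [0.5119, -0.0107, 0.105]
tool_rot: [-0.0, 0.997, -0.078, -0.001]
wrist_force: [-8.5, 8.9, 7.7]
opening: 0.0172
grip_force: 39.7
```

jog_arm:
  deltas:
    - [0, 0, 0, 0.001, 0.002, 0, 0.01]
    - [0, 0, 0, 0, 0, 0, 0.01]
    - [0, 0, 0, 0, 0, 0, 0.01]

```text
time: 16.82
position: [0.5124, -0.0126, 0.105]
tool_rot: [-0.001, 0.997, -0.077, -0.001]
wrist_force: [-9.9, 10.0, 9.5]
opening: 0.017
grip_force: 39.9
```

```bash
python3 w.py 0.5132 -0.0128 0.105;  python3 -c "
from h import *
p=snap('scene')
cv2.imwrite('pics/f.png',p['img'])"
```

```text
t 16.825 pos [ 0.5124 -0.0126  0.105 ] shift [0.0009 0.0001 0.    ] F [-9.9304  9.9966  9.5245] j [ 0.0215  0.5646 -0.1492  2.0028  0.1417  0.586  -1.9492]
yaw_y 261.1125546750399 z [-0.0022  0.0012 -1.    ]
```

View pics/f.png

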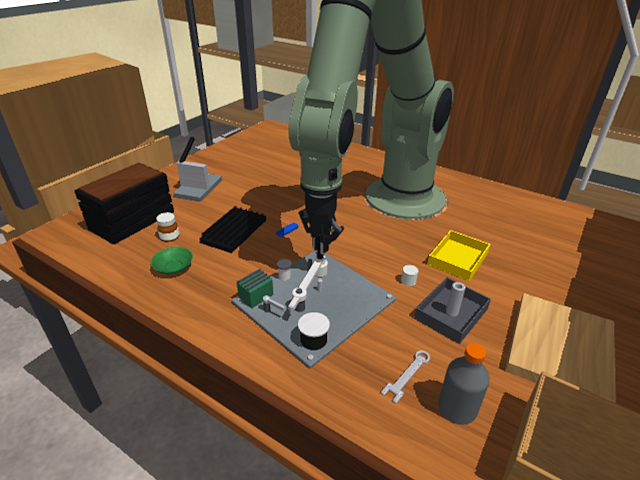

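The arm is swung back at (315,270), the sleeve stands in the tray at (456,298), and the other things haven't moved. A little further to reach the end stop.

jog_arm:
  deltas:
    - [0, 0, 0, 0.001, 0.002, 0, 0.01]
    - [0, 0, 0, 0, 0, 0, 0.01]
    - [0, 0, 0, 0, 0, 0, 0.01]

```text
time: 17.25
position: [0.5132, -0.0147, 0.105]
tool_rot: [-0.001, 0.997, -0.078, -0.001]
wrist_force: [-9.4, 10.7, 7.8]
opening: 0.0168
grip_force: 39.8
```

jog_arm:
  deltas:
    - [0, 0, 0, 0.0005, 0.001, 0, 0.01]
    - [0, 0, 0, 0, 0, 0, 0.01]
    - [0, 0, 0, 0, 0, 0, 0.01]

```text
time: 17.62
position: [0.5132, -0.0149, 0.105]
tool_rot: [-0.001, 0.997, -0.077, -0.001]
wrist_force: [-11.2, 16.0, 9.3]
opening: 0.0168
grip_force: 40.1
```

The force has risen to 16 N and the handle has stopped moving, so it's on the end stop. Handing in.

```bash
python3 -c "
from plant import ctrl
print(ctrl.sign_off())"
```

```text
the job is handed in; nothing more can be done
None
```

I stood the sleeve in the dark parts tray and handed the job in with the gripper holding the tensioner arm fully back on its end stop. That took about 17.6 s of the 54 s allowed; the hand-in returned no verdict.

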